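# Roll inlay strips flush and stop the roller on the line

### The job

Take the press float by its blue handle, lay its flat underside on the wooden roller and lean on it with about 12 N (at least 9, never over 20). Keep that pressure while you roll the roller along the panel over the two dark inlay strips, pushing both fully flush, and stop it lying still and square on the red line. Then put the float back flat on its cork pad; never touch roller or strips with the fingers, nor the strips with the float, and leave everything else where it is.

Things in the scene. Friction and masses are not known exactly. Their poses are not given: they have to be found in the camera images.
- panel: tan fibreboard panel fixed on the bench, 320 x 200 x 18 mm; origin under its middle; its top is 18 mm above the bench. Its x axis (320 mm long) is the way to roll, from the roller's start (negative x) over the strips to the red line (positive x); y runs along the strips, z up
- strip_a (a joint): how far the first dark wood inlay strip (8 mm wide, 130 mm long, across the panel at panel x = -20 mm) has been pressed down into the panel, in m: 0 = 4 mm proud, 0.004 = flush, its end stop. A tight dry fit: it starts 3.2 to 4 mm proud, needs about 7 N straight down to move and stays where it is left
- strip_b (a joint): the same for the second strip, at panel x = +15 mm
- mark: red line painted across the panel, 3 mm wide, 190 mm long, with a red diamond at either end; origin on the panel's top at the middle of the line; x as the panel's x (across the line), y along the line, z up; the roller is on the line when its axis is right above it
- roller: loose beech roller, a plain solid cylinder 50 mm in diameter and 150 mm long, about 0.22 kg, with two thin blue bands; lies on the panel across its x axis, before the strips. Origin at its centre (25 mm above the panel's top); y along its axis; x and z turn with it as it rolls. A plate pressed on its top moves twice as far as the roller rolls. Slight rolling resistance holds it when it is let go at rest
- float: loose press float, 0.22 kg: plywood plate 150 (x) x 70 (y) x 12 mm (z) with flat underside and, on its middle, an upright blue handle block 36 mm thick (x), 60 mm wide (y), from 12 to 62 mm above the underside, to be gripped across its 36 mm. Origin under the middle of the plate, z up
- pad: thin cork pad fixed on the bench, 190 x 110 x 4 mm, where the float lies at the start; origin under its middle, x along the 190 mm
- model_tower: bystander: grey printed model of an office tower, 100 x 70 mm foot, 112 mm tall; origin under the middle of its foot
- model_small: bystander: small grey printed model building, 70 x 45 mm foot, 58 mm tall; origin under the middle of its foot
- square: bystander: small metal try square lying flat, blade 100 mm, stock 70 mm, at most 14 mm high; origin under its corner
- glue: bystander: yellow bottle with red cap, 52 mm in diameter, 150 mm tall; origin under its middle
- tape: bystander: blue tape ring lying flat, 100 mm across, 24 mm high; origin under its middle
- cup: bystander: grey plastic cup, 72 mm across, 90 mm tall; origin under its middle
- pencil: bystander: red pencil lying flat, 160 mm long, 8 mm thick; origin under its middle
Mind the look-alikes: they are no part of the job. What is shaped like the float but turquoise is not meant. Leave any green look-alike of the roller alone.

How it is judged:
On the way, in this order (a step that is already met when the one before it is completed fails the run):
1. the float presses on the roller with at least 9 N, before the first strip (contact force between float and roller above 9 N and value of joint strip_a below 0.002 m and x of roller in the frame of panel below -0.03 m), for 0.25 s.
2. both strips pushed flush (at most 1 mm proud), with at least 9 N still on the roller after the second strip (value of joint each of strip_a, strip_b above 0.003 m and x of roller in the frame of panel above 0.019 m and contact force between float and roller above 9 N), for 0.1 s.
3. the roller left lying still on the red line, the float lifted off it (x of roller in the frame of mark between -0.005 and 0.005 m and y of roller in the frame of mark between -0.03 and 0.03 m and z of roller in the frame of mark below 0.028 m and angle between the y axis of roller and the y axis of mark, either way round below 0.1 rad and linear speed of roller below 0.01 m/s and angular speed of roller below 0.3 rad/s and contact force between float and roller below 0.05 N), for 0.3 s.
At the end, for the whole second after the job is handed in: Strips at most 1 mm proud; roller at rest on the panel, its axis within 5 mm of the red line and 0.1 rad of its direction, within 30 mm of centred along it; float released, at rest flat on the cork pad, its middle within 30 mm of the pad's, its length within 0.3 rad of the pad's (value of joint each of strip_a, strip_b above 0.003 m and x of roller in the frame of mark between -0.005 and 0.005 m and y of roller in the frame of mark between -0.03 and 0.03 m and z of roller in the frame of mark below 0.028 m and angle between the y axis of roller and the y axis of mark, either way round below 0.1 rad and linear speed of each of roller, float below 0.01 m/s and angular speed of roller below 0.3 rad/s and horizontal distance between float and pad below 0.03 m and angle between float's own z axis and vertical below 0.08 rad and height (world z) of float below 0.008 m and angle between the x axis of float and the x axis of pad, either way round below 0.3 rad); the robot touches nothing.
It fails at once if the float presses the roller with more than 20 N (contact force between float and roller above 20 N).
It fails at once if the fingers touch the roller (contact force between the fingers and roller above 0.5 N).
It fails at once if a strip is pressed by anything but the roller (contact force between any of the fingers, float and strip_a_c0 above 0.5 N or contact force between any of the fingers, float and strip_b_c0 above 0.5 N).
It fails at once if a bystander is moved more than 30 mm (distance of any of model_tower, model_small, square, glue, tape, cup, pencil from where it was at the start of the episode above 0.03 m).
It also fails if it takes over 72 s, if anything falls off the work surface, if the arm or the gripper's body presses on something with over 40 N, if the wrist force passes 120 N, or if a joint passes its speed limit or range.

### The arm

A 6-joint arm with a two-finger parallel gripper is mounted at the origin on the work surface. World frame = base frame: x ahead of the robot, y to its left, z up, the work surface at z = 0. Lengths are in m, angles in rad, forces in N, time in s.
With the tool pointing down it reaches from about 0.3 to 0.875 m from the base axis. Payload 6.4 kg.
Tool frame: the origin (TCP) lies on the centre line of the jaws, within the pads' length; the fingertips stand 8 mm ahead of it and the grasp point (between the pads) lies 11 mm behind it; z points along the fingers, y is the direction in which the jaws open and shut (so a half turn about z gives the same grasp; the last joint's range is limited). The gripper opens to 88 mm and grips with 3 to 60 N. Pads are 18 mm wide; open, the fingers measure 123 mm over their backs; the gripper's body (75 mm by 187 mm) begins 45 mm behind the grasp point.
Start: joints at [-1.433, 0.181, 1.607, -0, 1.354, -0.206], TCP at [0.194, -0.541, 0.247] pointing down, gripper open.
Joint ranges: [-2.99, 2.99], [-0.89, 2.07], [0.3, 2.58], [-1.14, 4.28], [0, 2.63], [-3.12, 3.12]. Speed limits (rad/s): [2.57, 2.57, 3.01, 3.14, 3.14, 3.14].

### API

Orientations are given as [roll, pitch, yaw] about the fixed x, y, z axes, in that order (R = Rz(yaw) Ry(pitch) Rx(roll)).
In Python, from bench import bot, vision, workorder gives the robot as it stands. The module is installed in compiled form; this text tells all that it offers.
- The arm moves only by the tool drive_tool, never from a script. Its argument "steps" is a list of rows, each an object with "dp": the shift along the tool's x, y, z in mm, a list of three; "roll": the turn about the tool's z in rad. A call has 1 to 10 rows; each row is the pose to reach, as a shift and turn from the pose commanded when the call began, along the tool's axes at that moment; what a row does not reach only later rows make up. A row lasts 1/8 s, in which the tool goes at most 62.5 mm and 10.7 degrees, less where a joint would pass 70% of its speed; a pose out of reach is approached as far as the arm can. A call with a gripper value outside its range is refused whole. "gripper" is the finger opening in mm, from 0 to 88.1, set as the call begins (left out, the last holds). The fingers move at their own pace and stop on an object; the grip force is fixed at half the most. Time passes only in rows, so rows that repeat a pose let the fingers close. It gives the time, the measured TCP pose, the force and the opening at its end, in the units of the state.
- bot.get_obs(): the state, without advancing time (a new reading comes with each control period).
- vision.capture(name): name is "side" or "top" or "wrist"; returns the picture (420x560x3 uint8, red, green, blue); there is no depth.
- vision.camera_info(name): a dict with "camera_matrix" (3x3 intrinsics, pixels), "position" and "rotation" of the camera in the world. Camera axes: x right, y down, z forward; pixel columns grow to the right and rows downward; lengths in m; the calibration is good to about 2 mm. A picture is of the moment at which its call begins: read the wrist's pose just before it. camera_info takes no time and is no camera call; for the wrist camera it gives the pose at the moment of the call.
- workorder.hand_in(): hands the job in, once; it reports no verdict.
The state is a dict: "time_s": time; "joints": joint angles; "qd": joint speeds; "effort": joint torques, N m; "position": TCP position; "ee_rot": TCP orientation; "ft_force": force on the tool from outside, world axes, zero at the start; "ft_torque": the same for the moment, N m; "opening": finger opening in m.
Only numpy, scipy, OpenCV 4.12 (cv2) and the standard library are available. Lean on these libraries where they do the work, as an engineer would, in place of code of your own. Each camera call takes 0.05 s, during which the arm holds its last target. There are 200 camera calls.

## Working session

There is one attempt and no reset: what is moved stays moved. The work goes in short steps, Python scripts to look and compute and a tool call to move; the robot and the scene stay as the last step left them, time stands still between calls to the robot, and variables do not carry over. Pictures are saved under pics/ and viewed, about 8 in all and at most 12, crops included, and the job is handed in when it is done.

Besides the shell and the picture viewer there is one more tool, called after "Call:" by a JSON object that holds its "fn" and its "kwargs", one argument or row to a line. drive_tool: Moves the arm, as the interface text tells. Its arguments: {"type":"object","properties":{"steps":{"type":"array","items":{"type":"object","properties":{"dp":{"type":"array","items":{"type":"number"}},"roll":{"type":"number"}}}},"gripper":{"type":"number"}},"required":["steps"]}

```bash
mkdir -p pics; python3 - <<'E'
from bench import bot, vision
import cv2
o=bot.get_obs();print({k:o[k] for k in('time_s','position','ee_rot','ft_force','opening')})
for n in('top','side'):
    im=vision.capture(n);cv2.imwrite(f'pics/{n}0.png',cv2.cvtColor(im,cv2.COLOR_RGB2BGR))
    c=vision.camera_info(n);print(n,c)
print(vision.camera_info('wrist'))
E
```

```text
{'time_s': 0.0, 'position': array([ 0.19373438, -0.5408548 ,  0.24583705]), 'ee_rot': array([-3.13994743e+00, -3.08370768e-04,  3.43758852e-01]), 'ft_force': array([-0.0388254 ,  1.15455507, -0.51242942]), 'opening': 0.08844276013838583}
top {'camera_matrix': array([[438.18273296,   0.        , 278.16016134],
       [  0.        , 438.18273296, 199.46121215],
       [  0.        ,   0.        ,   1.        ]]), 'position': array([ 0.44310019, -0.07066982,  1.25020974]), 'rotation': array([-3.06163433e+00, -2.48985055e-04, -1.54527823e+00])}
side {'camera_matrix': array([[492.11464898,   0.        , 281.16385502],
       [  0.        , 492.11464898, 205.66027523],
       [  0.        ,   0.        ,   1.        ]]), 'position': array([0.23096827, 0.7415878 , 0.95419751]), 'rotation': array([-2.39288497,  0.01668556, -2.76420585])}
{'camera_matrix': array([[336.72337157,   0.        , 276.12317217],
       [  0.        , 336.72337157, 204.50716311],
       [  0.        ,   0.        ,   1.        ]]), 'position': array([ 0.2687113 , -0.5140749 ,  0.38403428]), 'rotation': array([ 2.83043731e+00,  1.30600288e-03, -1.22705661e+00])}
```

View pics/top0.png

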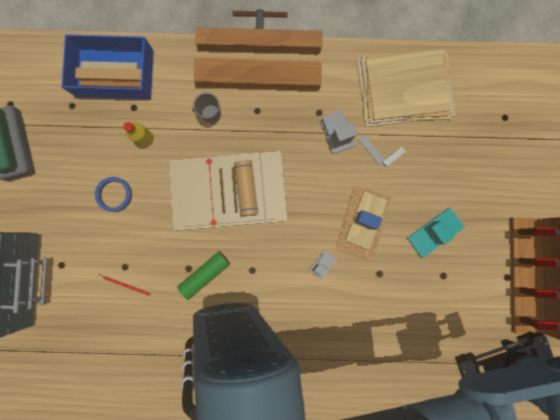

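View pics/side0.png

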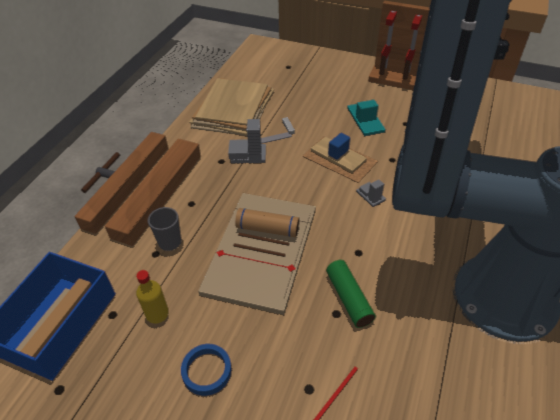

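The top view shows the float (blue handle) at (369,219), the panel at (228,190), the roller at (245,188) and the red line at (211,190). I'll enlarge a crop of that area.

```bash
cat > h.py <<'E'
import numpy as np, cv2
from scipy.spatial.transform import Rotation as R
from bench import bot, vision
def ray(c,uv,z):
    K=np.array(c['camera_matrix']);d=R.from_euler('xyz',c['rotation']).apply(np.linalg.solve(K,[uv[0],uv[1],1]))
    p=np.array(c['position']);return p+d*(z-p[2])/d[2]
def proj(c,P):
    K=np.array(c['camera_matrix']);q=R.from_euler('xyz',c['rotation']).inv().apply(np.array(P)-c['position'])
    q=q@K.T;return q[...,:2]/q[...,2:]
def crop(im,x0,y0,x1,y1,s,name):
    cv2.imwrite(name,cv2.cvtColor(cv2.resize(im[y0:y1,x0:x1],None,fx=s,fy=s,interpolation=cv2.INTER_CUBIC),cv2.COLOR_RGB2BGR))
def tool(P,o):  # world shift -> tool mm
    return R.from_euler('xyz',o['ee_rot']).inv().apply(np.array(P)-o['position'])*1000
E
python3 - <<'E'
from h import *
im=cv2.cvtColor(cv2.imread('pics/top0.png'),cv2.COLOR_BGR2RGB)
crop(im,160,140,400,270,3.3,'pics/c1.png')
E
```

```text
(no output)
```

View pics/c1.png

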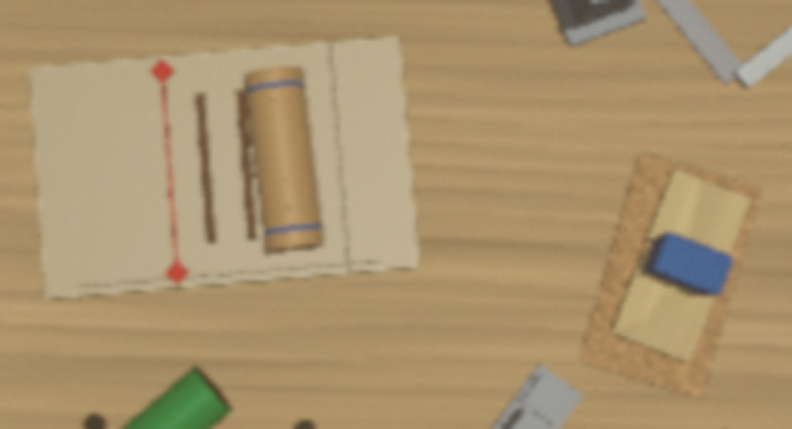

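```bash
cat >> h.py <<'E'
E
python3 - <<'E'
from h import *
c=vision.camera_info('top')
f=lambda u,z:ray(c,((u[0]+.5)/3.3-.5+160,(u[1]+.5)/3.3-.5+140),z)
def show(n,us,z):
    P=np.array([f(u,z) for u in us]);print(n,P[:,:2].round(4).tolist(),'mean',P.mean(0).round(4));return P
def ang(v):return round(float(np.arctan2(v[1],v[0])),4)
p=show('panel',[(31,68),(399,38),(418,266),(45,298)],.018)
print('sizes',np.linalg.norm(p[0]-p[1]),np.linalg.norm(p[1]-p[2]),'xang',ang(p[0]-p[1]),ang(p[3]-p[2]),'side ang',ang(p[0]-p[3]),ang(p[1]-p[2]))
m=show('mark',[(162,71),(177,272)],.018);print(np.linalg.norm(m[0]-m[1]),ang(m[0]-m[1]))
for n,us in(('A',[(242,92),(252,238)]),('B',[(201,95),(211,242)])):
    s=show(n,us,.0215);print(np.linalg.norm(s[0]-s[1]),ang(s[0]-s[1]))
r=show('roller sil',[(247,72),(302,68),(321,243),(268,250)],.043);print(np.linalg.norm(r[0]-r[3]),np.linalg.norm(r[0]-r[1]),ang(r[0]-r[3]),ang(r[1]-r[2]))
b=show('bands',[(248,89),(303,83),(319,226),(266,232)],.050);print(ang(b[0]-b[3]),ang(b[1]-b[2]))
q=show('pad',[(640,152),(760,188),(705,395),(583,360)],.004);print(np.linalg.norm(q[1]-q[0]),np.linalg.norm(q[1]-q[2]),ang(q[1]-q[2]),ang(q[0]-q[3]))
g=show('plate',[(678,170),(749,197),(690,360),(615,332)],.016);print(np.linalg.norm(g[1]-g[0]),np.linalg.norm(g[1]-g[2]),ang(g[1]-g[2]),ang(g[0]-g[3]))
ctr=m.mean(0);a=(m[0]-m[1])/np.linalg.norm(m[0]-m[1]);px=np.array([a[1],-a[0],0]);print(px)
E
```

```text
panel [[0.6456, 0.2443], [0.6798, -0.0718], [0.4838, -0.0929], [0.4485, 0.2235]] mean [0.5644 0.0758 0.018 ]
sizes 0.3179375239045342 0.19719038500026256 xang 1.6787 1.6818 side ang 0.1055 0.1072
mark [[0.6459, 0.1315], [0.4734, 0.1121]] mean [0.5597 0.1218 0.018 ]
0.1735212005925958 0.1118
A [[0.6289, 0.0616], [0.5039, 0.0489]] mean [0.5664 0.0553 0.0215]
0.12566713557606532 0.1015
B [[0.6254, 0.0967], [0.4996, 0.0836]] mean [0.5625 0.0902 0.0215]
0.12649541013252613 0.1033
roller sil [[0.6427, 0.0557], [0.6473, 0.0094], [0.5001, -0.011], [0.4931, 0.0331]] mean [0.5708 0.0218 0.043 ]
0.15132735911830147 0.0464933502341238 0.1496 0.1374
bands [[0.6272, 0.0536], [0.6335, 0.0077], [0.5138, -0.0092], [0.5077, 0.0347]] mean [0.5706 0.0217 0.05  ]
0.1574 0.1407
pad [[0.5879, -0.2831], [0.5592, -0.3873], [0.3803, -0.3412], [0.4074, -0.2364]] mean [ 0.4837 -0.312   0.004 ]
0.10802523202200208 0.18478368674679535 -0.2522 -0.2533
plate [[0.5718, -0.3138], [0.5501, -0.3748], [0.41, -0.3256], [0.4321, -0.2616]] mean [ 0.491 -0.319  0.016]
0.06474532021545282 0.14849070481080368 -0.3381 -0.3575
[ 0.11158833 -0.99375452  0.        ]
```

Call:
{"fn": "drive_tool", "kwargs": {
  "steps": [
    {"dp": [60,-18,8],"roll": -0.15},
    {"dp": [120,-36,16],"roll": -0.3},
    {"dp": [178,-55,24],"roll": -0.45},
    {"dp": [236,-73,32],"roll": -0.6},
    {"dp": [295,-91,40],"roll": -0.75},
    {"dp": [354,-109,46],"roll": -0.876},
    {"dp": [354,-109,46],"roll": -0.876},
    {"dp": [354,-109,46],"roll": -0.876},
    {"dp": [354,-109,46],"roll": -0.876}
  ]
}}

```text
time_s: 1.23
position: [0.4894, -0.3205, 0.2008]
ee_rot: [-3.141, 0.0, 1.217]
ft_force: [-0.6, -0.9, -0.1]
opening: 0.0883
```

```bash
python3 - <<'E'
from h import *
o=bot.get_obs();c=vision.camera_info('wrist');im=vision.capture('wrist')
crop(im,0,0,560,420,1.4,'pics/w1.png');print(o['time_s'],o['position'],o['ee_rot'],o['joints'],o['ft_force'])
np.save('w1.npy',c,allow_pickle=True);print(c)
E
```

```text
1.225 [ 0.48937436 -0.32053862  0.20077524] [-3.14143250e+00  2.83136428e-04  1.21737407e+00] [-7.82459885e-01  2.46630224e-01  1.62494843e+00 -3.39329464e-04
  1.27004187e+00 -4.28937081e-01] [-0.55726835 -0.89576796 -0.05905769]
{'camera_matrix': array([[336.72337157,   0.        , 276.12317217],
       [  0.        , 336.72337157, 204.50716311],
       [  0.        ,   0.        ,   1.        ]]), 'position': array([ 0.5167543 , -0.24544405,  0.33882504]), 'rotation': array([ 2.82932417e+00, -7.83212670e-04, -3.53477038e-01])}
```

View pics/w1.png

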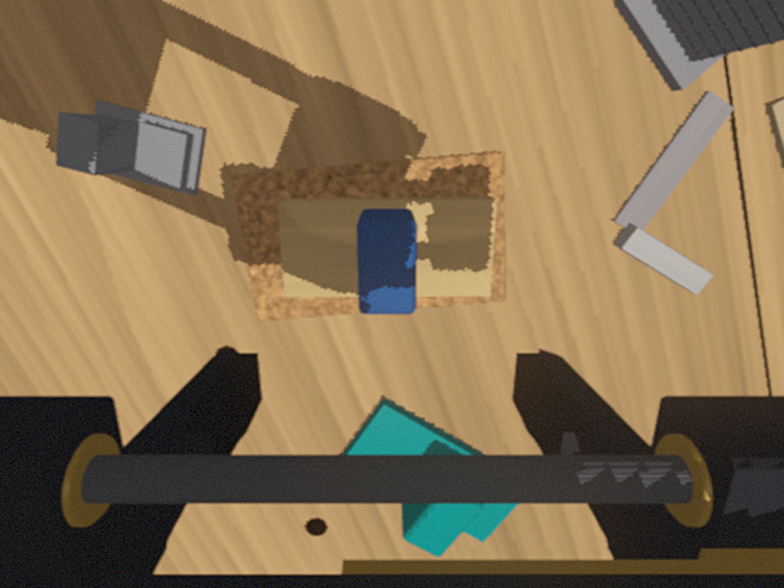

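```bash
python3 - <<'E'
from h import *
c=np.load('w1.npy',allow_pickle=True).item();o=bot.get_obs()
f=lambda u,z:ray(c,((u[0]+.5)/1.4-.5,(u[1]+.5)/1.4-.5),z)
ang=lambda v:round(float(np.arctan2(v[1],v[0])),4)
P=np.array([f(u,.016) for u in [(279,201),(493,197),(491,296),(285,297)]]);n=np.linalg.norm
print(P.round(4),P.mean(0),n(P[0]-P[1]),n(P[1]-P[2]),ang(P[1]-P[0]),ang(P[2]-P[3]),ang(P[1]-P[2]),tool(P.mean(0),o))
H=np.array([f(u,.066) for u in [(358,313),(416,313)]]);print(H,n(H[0]-H[1]),ang(H[1]-H[0]),tool(H.mean(0),o))
Q=np.array([f(u,.004) for u in [(222,165),(502,151),(505,299),(260,319)]]);print(Q.round(4),Q.mean(0),ang(Q[1]-Q[0]),ang(Q[2]-Q[3]),n(Q[2]-Q[3]),n(Q[1]-Q[0]),n(Q[1]-Q[2]))
E
```

```text
[[ 0.4333 -0.2606  0.016 ]
 [ 0.5706 -0.3084  0.016 ]
 [ 0.5492 -0.3762  0.016 ]
 [ 0.409  -0.3253  0.016 ]] [ 0.49053162 -0.31763616  0.016     ] 0.14531433614211445 0.07109677350801517 -0.335 -0.3486 1.2661 [3.25632102e+00 8.06050725e-02 1.84841696e+02]
[[ 0.46378108 -0.33815058  0.066     ]
 [ 0.49748072 -0.35059644  0.066     ]] 0.035924443082885414 -0.3538 [-2.52678658e+01  5.02736762e-02  1.34848897e+02]
[[ 0.4036 -0.2251  0.004 ]
 [ 0.5871 -0.283   0.004 ]
 [ 0.5597 -0.3871  0.004 ]
 [ 0.3798 -0.3379  0.004 ]] [ 0.48253102 -0.30824732  0.004     ] -0.3053 -0.2669 0.18646623239121876 0.19243644900076937 0.10765038680215148
```

Call:
{"fn": "drive_tool", "kwargs": {
  "steps": [
    {"dp": [4,0,40]},
    {"dp": [4,0,80]},
    {"dp": [4,0,120]},
    {"dp": [4,0,150]},
    {"dp": [4,0,168]},
    {"dp": [4,0,174]},
    {"dp": [4,0,174]},
    {"dp": [4,0,174]}
  ]
}}

```text
invalid input at $.steps[0]: expected keys dp, roll
```

Call:
{"fn": "drive_tool", "kwargs": {
  "gripper": 25,
  "steps": [
    {"dp": [0,0,0]},
    {"dp": [0,0,0]},
    {"dp": [0,0,0]},
    {"dp": [0,0,0]},
    {"dp": [0,0,0]},
    {"dp": [0,0,0]},
    {"dp": [0,0,0]},
    {"dp": [0,0,0]}
  ]
}}

```text
invalid input at $.steps[0]: expected keys dp, roll
```

Call:
{"fn": "drive_tool", "kwargs": {
  "steps": [
    {"dp": [4,0,40],"roll": 0},
    {"dp": [4,0,80],"roll": 0},
    {"dp": [4,0,120],"roll": 0},
    {"dp": [4,0,150],"roll": 0},
    {"dp": [4,0,168],"roll": 0},
    {"dp": [4,0,174],"roll": 0},
    {"dp": [4,0,174],"roll": 0},
    {"dp": [4,0,174],"roll": 0}
  ]
}}

```text
time_s: 2.28
position: [0.4925, -0.3164, 0.028]
ee_rot: [3.14, 0.001, 1.22]
ft_force: [1.0, 0.0, -0.4]
opening: 0.0881
```

Call:
{"fn": "drive_tool", "kwargs": {
  "gripper": 25,
  "steps": [
    {"dp": [0,0,1.5],"roll": 0},
    {"dp": [0,0,1.5],"roll": 0},
    {"dp": [0,0,1.5],"roll": 0},
    {"dp": [0,0,1.5],"roll": 0},
    {"dp": [0,0,1.5],"roll": 0},
    {"dp": [0,0,1.5],"roll": 0},
    {"dp": [0,0,1.5],"roll": 0},
    {"dp": [0,0,1.5],"roll": 0}
  ]
}}

```text
time_s: 3.28
position: [0.4917, -0.3157, 0.0252]
ee_rot: [-3.142, -0.0, 1.22]
ft_force: [-0.7, 0.7, -0.2]
opening: 0.0356
```

Call:
{"fn": "drive_tool", "kwargs": {
  "steps": [
    {"dp": [0,0,-10],"roll": 0},
    {"dp": [0,0,-35],"roll": 0},
    {"dp": [0,0,-75],"roll": 0},
    {"dp": [0,0,-115],"roll": 0},
    {"dp": [0,0,-145],"roll": 0},
    {"dp": [0,0,-145],"roll": 0},
    {"dp": [0,0,-145],"roll": 0}
  ]
}}

```text
time_s: 4.15
position: [0.4911, -0.315, 0.169]
ee_rot: [-3.14, -0.001, 1.22]
ft_force: [-0.3, 0.1, -2.5]
opening: 0.0355
```

Call:
{"fn": "drive_tool", "kwargs": {
  "steps": [
    {"dp": [30,-2,0],"roll": 0.12},
    {"dp": [70,-5,0],"roll": 0.26},
    {"dp": [115,-8,0],"roll": 0.42},
    {"dp": [160,-11,0],"roll": 0.58},
    {"dp": [205,-14,0],"roll": 0.74},
    {"dp": [250,-17,0],"roll": 0.9},
    {"dp": [285,-19,0],"roll": 1.04},
    {"dp": [299,-20,0],"roll": 1.11},
    {"dp": [299,-20,0],"roll": 1.11},
    {"dp": [299,-20,0],"roll": 1.11}
  ]
}}

```text
time_s: 5.4
position: [0.575, -0.0284, 0.1689]
ee_rot: [-3.141, 0.002, 0.111]
ft_force: [0.2, 0.2, -1.8]
opening: 0.0356
```

```bash
python3 - <<'E'
from h import *
o=bot.get_obs();print(o['time_s'],o['position'],o['ee_rot'],o['ft_force'],o['ft_torque'],o['opening'])
t=vision.capture('top');s=vision.capture('side')
a=cv2.resize(t[140:250,160:320],None,fx=2.5,fy=2.5,interpolation=cv2.INTER_CUBIC)
b=cv2.resize(s[180:320,190:330],None,fx=2.8,fy=2.8,interpolation=cv2.INTER_CUBIC)
out=np.zeros((392,800,3),np.uint8);out[:275,:400]=a;out[:392,400:792]=b
crop(out,0,0,800,392,1,'pics/c2.png')
ob=bot.get_obs();print(ob['position'],ob['ft_force'],ob['ft_torque'])
E
```

```text
5.4 [ 0.57498784 -0.02844777  0.16892191] [-3.14108427e+00  2.15238408e-03  1.10885604e-01] [ 0.21905504  0.19315106 -1.81227584] [ 0.04936235 -0.00865107 -0.0348537 ] 0.035600765674383014
[ 0.57533579 -0.02884201  0.16960418] [ 0.20429534 -1.20893664 -1.79978732] [0.0650768  0.03135197 0.02995364]
```

View pics/c2.png

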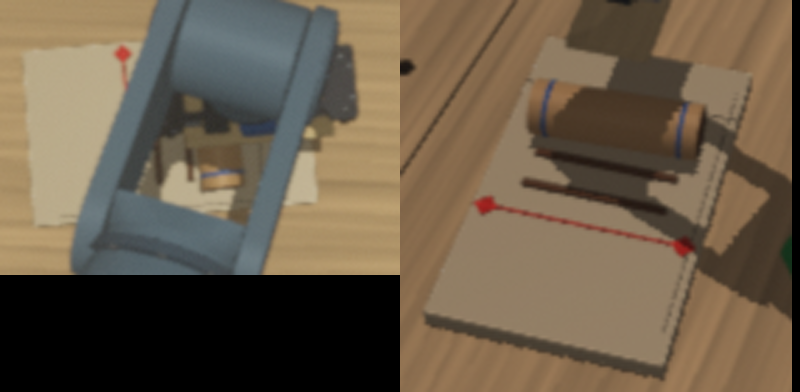

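```bash
cat >> h.py <<'E'
PC=np.array([.5644,.0758]);PY=1.6765
def pan(x,y,z): # panel -> world
    c_,s_=np.cos(PY),np.sin(PY);x=np.asarray(x,float);y=np.asarray(y,float)
    return np.stack([PC[0]+c_*x-s_*y,PC[1]+s_*x+c_*y,np.zeros_like(x+y)+z],-1)
def cylhull(c,x,y,yaw): # roller in panel frame -> image hull
    t=np.linspace(0,2*np.pi,60);P=[]
    for e in(-.075,.075):
        lx=.025*np.cos(t);ly=e+0*t
        P.append(pan(x+np.cos(yaw)*lx-np.sin(yaw)*ly,y+np.sin(yaw)*lx+np.cos(yaw)*ly,.043+.025*np.sin(t)))
    return cv2.convexHull(proj(c,np.vstack(P)).astype(np.float32))[:,0]
def overlay(cam,im,x,y,yaw,box,s,name,mx=.0465):
    c=vision.camera_info(cam);x0,y0,x1,y1=box
    a=cv2.resize(im[y0:y1,x0:x1],None,fx=s,fy=s,interpolation=cv2.INTER_CUBIC)
    tr=lambda p:np.round((np.asarray(p)+.5-[x0,y0])*s-.5).astype(int).reshape(-1,1,2)
    cv2.polylines(a,[tr(cylhull(c,x,y,yaw))],True,(0,255,0),1)
    cv2.polylines(a,[tr(proj(c,pan([-.16,.16,.16,-.16],[-.1,-.1,.1,.1],.018)))],True,(0,0,255),1)
    cv2.polylines(a,[tr(proj(c,pan([mx,mx],[-.095,.095],.018)))],True,(255,0,255),1)
    cv2.imwrite(name,cv2.cvtColor(a,cv2.COLOR_RGB2BGR))
E
python3 - <<'E'
from h import *
s=vision.capture('side');np.save('side1.npy',s)
t=cv2.cvtColor(cv2.imread('pics/top0.png'),cv2.COLOR_BGR2RGB)
overlay('side',s,-.054,0,.03,(190,185,325,320),4.4,'pics/s.png')
overlay('top',t,-.054,0,.03,(165,145,290,235),4.4,'pics/t.png')
a=cv2.imread('pics/s.png');b=cv2.imread('pics/t.png');h=max(len(a),len(b));o=np.zeros((h,a.shape[1]+b.shape[1],3),np.uint8);o[:len(a),:a.shape[1]]=a;o[:len(b),a.shape[1]:]=b
print(o.shape);cv2.imwrite('pics/o1.png',cv2.resize(o,None,fx=.69,fy=.69,interpolation=cv2.INTER_AREA))
E
```

```text
(594, 1144, 3)
```

View pics/o1.png

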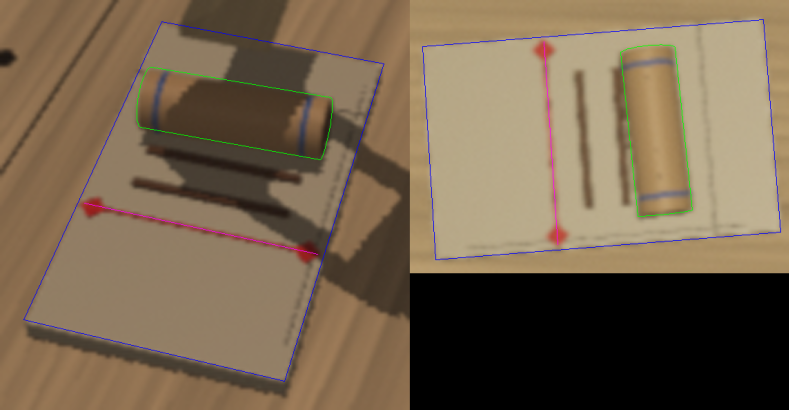

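Call:
{"fn": "drive_tool", "kwargs": {
  "steps": [
    {"dp": [0,0,20],"roll": 0},
    {"dp": [0,0,45],"roll": 0},
    {"dp": [0,0,65],"roll": 0},
    {"dp": [0,0,74],"roll": 0},
    {"dp": [0,0,77],"roll": 0},
    {"dp": [0,0,77],"roll": 0}
  ]
}}

```text
time_s: 6.3
position: [0.5762, -0.0283, 0.0938]
ee_rot: [3.141, -0.001, 0.11]
ft_force: [-0.8, 0.1, -2.6]
opening: 0.0356
```

Call:
{"fn": "drive_tool", "kwargs": {
  "steps": [
    {"dp": [0,0,0.7],"roll": 0},
    {"dp": [0,0,1.4],"roll": 0},
    {"dp": [0,0,1.4],"roll": 0}
  ]
}}

```text
time_s: 6.68
position: [0.5759, -0.028, 0.092]
ee_rot: [3.141, -0.0, 0.11]
ft_force: [0.1, -0.4, -2.4]
opening: 0.036
```

Call:
{"fn": "drive_tool", "kwargs": {
  "steps": [
    {"dp": [0,0,0.5],"roll": 0},
    {"dp": [0,0,1.0],"roll": 0},
    {"dp": [0,0,1.0],"roll": 0}
  ]
}}

```text
time_s: 7.05
position: [0.5757, -0.028, 0.0908]
ee_rot: [-3.142, 0.0, 0.11]
ft_force: [-0.5, 0.2, -2.1]
opening: 0.0356
```

Call:
{"fn": "drive_tool", "kwargs": {
  "steps": [
    {"dp": [0,0,0.5],"roll": 0},
    {"dp": [0,0,1.0],"roll": 0},
    {"dp": [0,0,1.0],"roll": 0}
  ]
}}

```text
time_s: 7.42
position: [0.5757, -0.028, 0.0897]
ee_rot: [-3.142, 0.0, 0.11]
ft_force: [0.2, -0.2, -2.5]
opening: 0.0362
```

Call:
{"fn": "drive_tool", "kwargs": {
  "steps": [
    {"dp": [0,0,0.4],"roll": 0},
    {"dp": [0,0,0.8],"roll": 0},
    {"dp": [0,0,0.8],"roll": 0}
  ]
}}

```text
time_s: 7.8
position: [0.5758, -0.028, 0.0892]
ee_rot: [3.142, -0.0, 0.11]
ft_force: [-0.5, 0.2, -0.9]
opening: 0.036
```

Call:
{"fn": "drive_tool", "kwargs": {
  "steps": [
    {"dp": [0,0,0.4],"roll": 0},
    {"dp": [0,0,0.4],"roll": 0},
    {"dp": [0,0,0.4],"roll": 0}
  ]
}}

```text
time_s: 8.18
position: [0.5759, -0.0281, 0.0891]
ee_rot: [3.141, -0.0, 0.11]
ft_force: [-3.9, -0.6, 5.8]
opening: 0.0359
```

Call:
{"fn": "drive_tool", "kwargs": {
  "steps": [
    {"dp": [0,0,0],"roll": 0}
  ]
}}

```text
time_s: 8.3
position: [0.5759, -0.0281, 0.0891]
ee_rot: [3.141, -0.0, 0.11]
ft_force: [-1.6, -0.5, 5.0]
opening: 0.0355
```

```bash
python3 - <<'E'
from h import *
o=bot.get_obs();print(o['time_s'],o['position'],o['ee_rot'],o['ft_force'],o['ft_torque'],o['opening'])
E
```

```text
8.3 [ 0.57592612 -0.02807554  0.0890775 ] [ 3.14144939e+00 -3.13548415e-04  1.09857722e-01] [-1.55220066 -0.54826527  4.95546714] [0.3279669  0.56248208 0.09461204] 0.03554516284871993
```

Call:
{"fn": "drive_tool", "kwargs": {
  "steps": [
    {"dp": [0,0,0.1],"roll": 0},
    {"dp": [0,0,0.2],"roll": 0},
    {"dp": [0,0,0.2],"roll": 0}
  ]
}}

```text
time_s: 8.68
position: [0.5759, -0.0281, 0.089]
ee_rot: [3.141, -0.0, 0.11]
ft_force: [-2.9, -1.4, 7.4]
opening: 0.0358
```

Call:
{"fn": "drive_tool", "kwargs": {
  "steps": [
    {"dp": [0,0,0.1],"roll": 0},
    {"dp": [0,0,0.2],"roll": 0},
    {"dp": [0,0,0.2],"roll": 0},
    {"dp": [0,0,0.2],"roll": 0}
  ]
}}

```text
time_s: 9.18
position: [0.576, -0.0281, 0.089]
ee_rot: [3.141, -0.0, 0.11]
ft_force: [-3.6, -0.7, 8.4]
opening: 0.0356
```

Call:
{"fn": "drive_tool", "kwargs": {
  "steps": [
    {"dp": [0,-1,0.05],"roll": 0},
    {"dp": [0,-3,0.1],"roll": 0},
    {"dp": [0,-5,0.1],"roll": 0},
    {"dp": [0,-7,0.1],"roll": 0},
    {"dp": [0,-8,0.1],"roll": 0}
  ]
}}

```text
time_s: 9.8
position: [0.575, -0.0202, 0.089]
ee_rot: [3.141, 0.0, 0.11]
ft_force: [-5.3, -0.7, 9.9]
opening: 0.0356
```

Call:
{"fn": "drive_tool", "kwargs": {
  "steps": [
    {"dp": [0,-2,0],"roll": 0},
    {"dp": [0,-4,0],"roll": 0},
    {"dp": [0,-6,0],"roll": 0},
    {"dp": [0,-8,0],"roll": 0}
  ]
}}

```text
time_s: 10.3
position: [0.5739, -0.0123, 0.089]
ee_rot: [3.141, 0.0, 0.11]
ft_force: [-6.1, -1.3, 9.6]
opening: 0.0357
```

Call:
{"fn": "drive_tool", "kwargs": {
  "steps": [
    {"dp": [-0.3,-2,0],"roll": 0},
    {"dp": [-0.5,-4,0],"roll": 0},
    {"dp": [-0.7,-6,0],"roll": 0},
    {"dp": [-0.8,-8,0],"roll": 0},
    {"dp": [-0.9,-10,0],"roll": 0},
    {"dp": [-1.0,-12,0],"roll": 0}
  ]
}}

```text
time_s: 11.05
position: [0.572, -0.0004, 0.0891]
ee_rot: [3.141, -0.0, 0.11]
ft_force: [-3.4, -1.5, 9.3]
opening: 0.0356
```

Call:
{"fn": "drive_tool", "kwargs": {
  "steps": [
    {"dp": [-0.1,-2,0],"roll": 0},
    {"dp": [-0.2,-4,0],"roll": 0},
    {"dp": [-0.3,-6,0],"roll": 0},
    {"dp": [-0.4,-8,0.05],"roll": 0}
  ]
}}

```text
time_s: 11.55
position: [0.5709, 0.0071, 0.0891]
ee_rot: [3.14, -0.001, 0.11]
ft_force: [-3.8, -2.5, 8.4]
opening: 0.0356
```

Call:
{"fn": "drive_tool", "kwargs": {
  "steps": [
    {"dp": [-0.1,-2,0],"roll": 0},
    {"dp": [-0.2,-4,0],"roll": 0},
    {"dp": [-0.3,-6,0],"roll": 0},
    {"dp": [-0.4,-8,0],"roll": 0}
  ]
}}

```text
time_s: 12.05
position: [0.5697, 0.0151, 0.0891]
ee_rot: [3.141, -0.001, 0.11]
ft_force: [-3.9, -1.6, 8.4]
opening: 0.0356
```

Call:
{"fn": "drive_tool", "kwargs": {
  "steps": [
    {"dp": [-0.1,-2,0.1],"roll": 0},
    {"dp": [-0.2,-4,0.1],"roll": 0},
    {"dp": [-0.3,-6,0.1],"roll": 0},
    {"dp": [-0.4,-8,0.1],"roll": 0}
  ]
}}

```text
time_s: 12.55
position: [0.5685, 0.0231, 0.0891]
ee_rot: [3.141, -0.001, 0.11]
ft_force: [-3.6, -0.8, 9.4]
opening: 0.0355
```

Call:
{"fn": "drive_tool", "kwargs": {
  "steps": [
    {"dp": [-0.1,-2,0],"roll": 0},
    {"dp": [-0.2,-4,0],"roll": 0},
    {"dp": [-0.3,-6,0],"roll": 0},
    {"dp": [-0.4,-8,0],"roll": 0}
  ]
}}

```text
time_s: 13.05
position: [0.5673, 0.0312, 0.0891]
ee_rot: [3.141, -0.001, 0.11]
ft_force: [-2.9, -0.9, 8.2]
opening: 0.0357
```

Call:
{"fn": "drive_tool", "kwargs": {
  "steps": [
    {"dp": [-0.1,-2,0.1],"roll": 0},
    {"dp": [-0.2,-4,0.1],"roll": 0},
    {"dp": [-0.3,-6,0.1],"roll": 0},
    {"dp": [-0.4,-8,0.1],"roll": 0},
    {"dp": [-0.5,-10,0.1],"roll": 0}
  ]
}}

```text
time_s: 13.68
position: [0.5658, 0.0411, 0.0891]
ee_rot: [3.141, -0.002, 0.11]
ft_force: [-2.1, -0.3, 9.2]
opening: 0.0357
```

Call:
{"fn": "drive_tool", "kwargs": {
  "steps": [
    {"dp": [-0.1,-2,0],"roll": 0},
    {"dp": [-0.2,-4,0],"roll": 0},
    {"dp": [-0.3,-6,0],"roll": 0},
    {"dp": [-0.4,-8,0],"roll": 0},
    {"dp": [-0.5,-10,0],"roll": 0}
  ]
}}

```text
time_s: 14.3
position: [0.5643, 0.051, 0.0891]
ee_rot: [3.141, -0.002, 0.11]
ft_force: [-2.1, -0.8, 8.2]
opening: 0.036
```

Call:
{"fn": "drive_tool", "kwargs": {
  "steps": [
    {"dp": [-0.1,-2,0],"roll": 0},
    {"dp": [-0.2,-4,0],"roll": 0},
    {"dp": [-0.3,-6,0],"roll": 0},
    {"dp": [-0.4,-8,0],"roll": 0},
    {"dp": [-0.5,-10,0],"roll": 0}
  ]
}}

```text
time_s: 14.92
position: [0.5628, 0.0609, 0.0891]
ee_rot: [3.141, -0.002, 0.11]
ft_force: [-1.9, -0.1, 8.3]
opening: 0.0354
```

Call:
{"fn": "drive_tool", "kwargs": {
  "steps": [
    {"dp": [-0.1,-2,0.1],"roll": 0},
    {"dp": [-0.2,-4,0.1],"roll": 0},
    {"dp": [-0.3,-6,0.1],"roll": 0},
    {"dp": [-0.4,-8,0.1],"roll": 0},
    {"dp": [-0.5,-10,0.1],"roll": 0}
  ]
}}

```text
time_s: 15.55
position: [0.5613, 0.0707, 0.0891]
ee_rot: [3.141, -0.002, 0.11]
ft_force: [-2.9, -0.7, 9.6]
opening: 0.0359
```

Call:
{"fn": "drive_tool", "kwargs": {
  "steps": [
    {"dp": [-0.1,-2,0],"roll": 0},
    {"dp": [-0.2,-4,0],"roll": 0},
    {"dp": [-0.3,-6,0],"roll": 0},
    {"dp": [-0.4,-8,0],"roll": 0},
    {"dp": [-0.5,-10,0],"roll": 0}
  ]
}}

```text
time_s: 16.18
position: [0.5598, 0.0803, 0.0891]
ee_rot: [3.14, -0.002, 0.11]
ft_force: [-1.6, -2.1, 8.5]
opening: 0.0356
```

Call:
{"fn": "drive_tool", "kwargs": {
  "steps": [
    {"dp": [-0.1,-2,0],"roll": 0},
    {"dp": [-0.2,-4,0],"roll": 0},
    {"dp": [-0.3,-6,0],"roll": 0},
    {"dp": [-0.4,-8,0],"roll": 0},
    {"dp": [-0.5,-10,0],"roll": 0}
  ]
}}

```text
time_s: 16.8
position: [0.5584, 0.0904, 0.0891]
ee_rot: [3.141, -0.003, 0.11]
ft_force: [-1.0, -1.4, 8.1]
opening: 0.0359
```

Call:
{"fn": "drive_tool", "kwargs": {
  "steps": [
    {"dp": [-0.1,-2,0.1],"roll": 0},
    {"dp": [-0.2,-4,0.15],"roll": 0},
    {"dp": [-0.3,-6,0.15],"roll": 0},
    {"dp": [-0.4,-8,0.15],"roll": 0},
    {"dp": [-0.5,-10,0.15],"roll": 0}
  ]
}}

```text
time_s: 17.42
position: [0.557, 0.1004, 0.0891]
ee_rot: [3.141, -0.003, 0.11]
ft_force: [-0.9, -0.7, 9.2]
opening: 0.0356
```

Call:
{"fn": "drive_tool", "kwargs": {
  "steps": [
    {"dp": [-0.1,-2,0],"roll": 0},
    {"dp": [-0.2,-4,0],"roll": 0},
    {"dp": [-0.3,-6,0],"roll": 0},
    {"dp": [-0.4,-8,0],"roll": 0},
    {"dp": [-0.5,-10,0],"roll": 0}
  ]
}}

```text
time_s: 18.05
position: [0.5555, 0.1104, 0.0891]
ee_rot: [3.141, -0.004, 0.11]
ft_force: [-0.3, -0.0, 7.3]
opening: 0.0357
```

Call:
{"fn": "drive_tool", "kwargs": {
  "steps": [
    {"dp": [-0.1,-2,0],"roll": 0},
    {"dp": [-0.2,-4,0],"roll": 0},
    {"dp": [-0.3,-6,0],"roll": 0},
    {"dp": [-0.4,-8,0],"roll": 0},
    {"dp": [-0.5,-10,0],"roll": 0}
  ]
}}

```text
time_s: 18.68
position: [0.5541, 0.1203, 0.0891]
ee_rot: [3.141, -0.004, 0.11]
ft_force: [0.3, 0.4, 6.6]
opening: 0.0354
```

Call:
{"fn": "drive_tool", "kwargs": {
  "steps": [
    {"dp": [0,0,0.15],"roll": 0},
    {"dp": [0,0,0.3],"roll": 0},
    {"dp": [0,0,0.3],"roll": 0}
  ]
}}

```text
time_s: 19.05
position: [0.5541, 0.1203, 0.089]
ee_rot: [3.141, -0.004, 0.11]
ft_force: [-0.1, 0.1, 9.0]
opening: 0.0357
```

Call:
{"fn": "drive_tool", "kwargs": {
  "steps": [
    {"dp": [-0.1,-2,0.1],"roll": 0},
    {"dp": [-0.2,-4,0.1],"roll": 0},
    {"dp": [-0.3,-6,0.1],"roll": 0},
    {"dp": [-0.4,-8,0.1],"roll": 0},
    {"dp": [-0.4,-8,0.1],"roll": 0}
  ]
}}

```text
time_s: 19.68
position: [0.5529, 0.1283, 0.089]
ee_rot: [3.141, -0.004, 0.11]
ft_force: [-0.8, -0.1, 9.4]
opening: 0.0353
```

```bash
python3 - <<'E'
from h import *
s=vision.capture('side');np.save('side2.npy',s);o=bot.get_obs();print(o['position'],o['ft_force'])
overlay('side',s,.0245,.002,.03,(175,185,325,320),5,'pics/s2.png')
E
```

```text
[0.55294546 0.12826647 0.08903486] [-0.2925913   0.78827461  9.45704221]
```

View pics/s2.png

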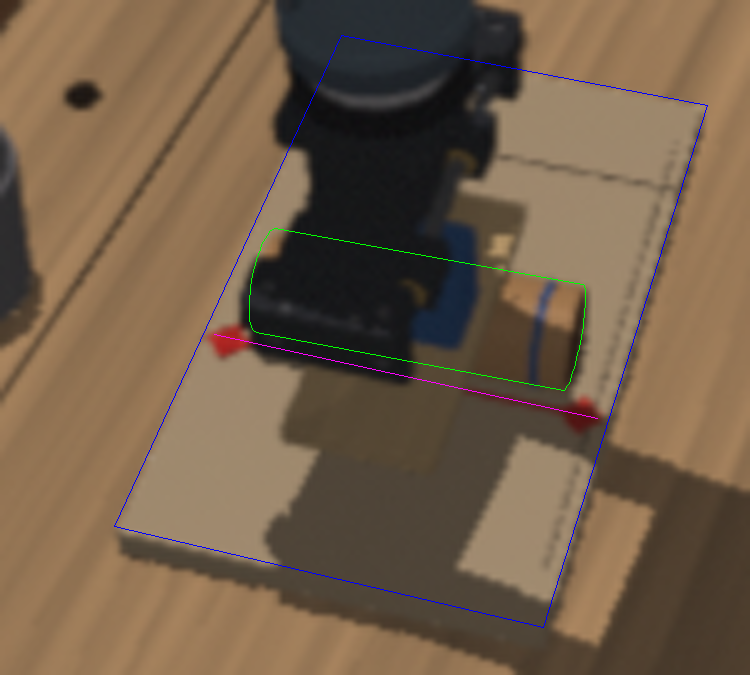

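The roller matches the predicted outline at panel x = 0.0245 and its ends line up with the mark. About 44 mm of plate travel remains.

Call:
{"fn": "drive_tool", "kwargs": {
  "steps": [
    {"dp": [-0.1,-2,0.05],"roll": 0},
    {"dp": [-0.2,-4,0.1],"roll": 0},
    {"dp": [-0.3,-6,0.1],"roll": 0},
    {"dp": [-0.4,-8,0.15],"roll": 0},
    {"dp": [-0.5,-10,0.15],"roll": 0}
  ]
}}

```text
time_s: 20.35
position: [0.5515, 0.138, 0.089]
ee_rot: [3.141, -0.005, 0.11]
ft_force: [-0.4, 1.0, 9.3]
opening: 0.036
```

Call:
{"fn": "drive_tool", "kwargs": {
  "steps": [
    {"dp": [-0.1,-2,0.05],"roll": 0},
    {"dp": [-0.2,-4,0.1],"roll": 0},
    {"dp": [-0.3,-6,0.1],"roll": 0},
    {"dp": [-0.4,-8,0.15],"roll": 0},
    {"dp": [-0.5,-10,0.15],"roll": 0}
  ]
}}

```text
time_s: 20.98
position: [0.55, 0.148, 0.089]
ee_rot: [3.141, -0.005, 0.11]
ft_force: [0.6, 0.1, 10.8]
opening: 0.0356
```

Call:
{"fn": "drive_tool", "kwargs": {
  "steps": [
    {"dp": [-0.1,-2,0.05],"roll": 0},
    {"dp": [-0.2,-4,0.1],"roll": 0},
    {"dp": [-0.3,-6,0.1],"roll": 0},
    {"dp": [-0.4,-8,0.15],"roll": 0},
    {"dp": [-0.5,-10,0.15],"roll": 0}
  ]
}}

```text
time_s: 21.6
position: [0.5486, 0.1579, 0.089]
ee_rot: [3.141, -0.005, 0.11]
ft_force: [-0.8, 0.1, 10.5]
opening: 0.0357
```

Call:
{"fn": "drive_tool", "kwargs": {
  "steps": [
    {"dp": [-0.1,-2,0],"roll": 0},
    {"dp": [-0.2,-4,0],"roll": 0},
    {"dp": [-0.3,-6,0],"roll": 0},
    {"dp": [-0.4,-8,0],"roll": 0},
    {"dp": [-0.5,-10,0],"roll": 0},
    {"dp": [-0.6,-12,0],"roll": 0},
    {"dp": [-0.65,-13.5,0],"roll": 0},
    {"dp": [-0.7,-14.5,0],"roll": 0},
    {"dp": [-0.7,-14.5,0],"roll": 0},
    {"dp": [-0.7,-14.5,0],"roll": 0}
  ]
}}

```text
time_s: 22.85
position: [0.5464, 0.1723, 0.0889]
ee_rot: [3.141, -0.006, 0.11]
ft_force: [1.0, 0.0, 10.3]
opening: 0.0357
```

```bash
python3 - <<'E'
from h import *
s=vision.capture('side');o=bot.get_obs();print(o['position'],o['ft_force'])
overlay('side',s,.0467,.003,.03,(175,185,325,320),5,'pics/s3.png')
E
```

```text
[0.54641229 0.1723208  0.08896972] [1.12970378 0.77584657 9.90337882]
```

View pics/s3.png

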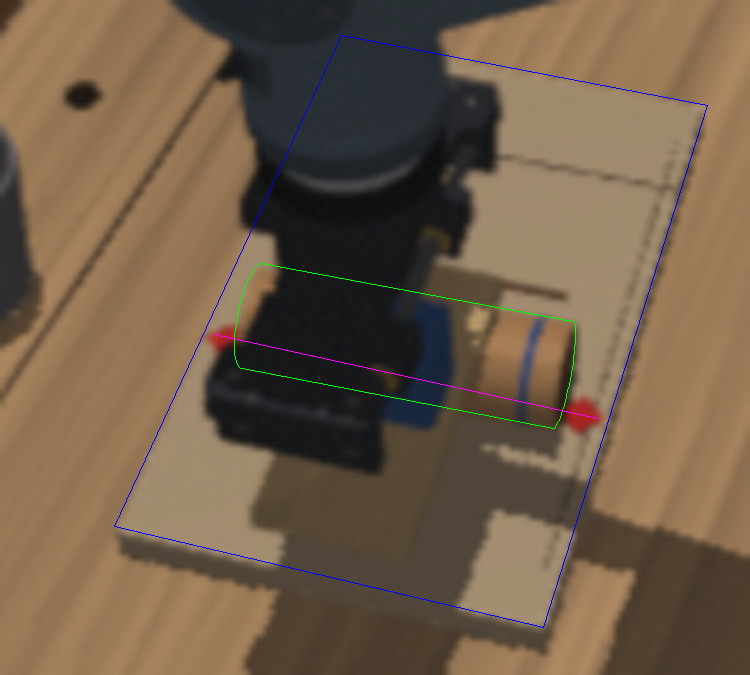

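The roller sits under its predicted outline on the red line. I'll lift off gently, straight up.

Call:
{"fn": "drive_tool", "kwargs": {
  "steps": [
    {"dp": [0,0,-0.5],"roll": 0},
    {"dp": [0,0,-1],"roll": 0},
    {"dp": [0,0,-1.5],"roll": 0},
    {"dp": [0,0,-2.5],"roll": 0},
    {"dp": [0,0,-5],"roll": 0},
    {"dp": [0,0,-15],"roll": 0},
    {"dp": [0,0,-35],"roll": 0},
    {"dp": [0,0,-60],"roll": 0},
    {"dp": [0,0,-80],"roll": 0},
    {"dp": [0,0,-80],"roll": 0}
  ]
}}

```text
time_s: 24.15
position: [0.5448, 0.1724, 0.1685]
ee_rot: [-3.141, -0.003, 0.11]
ft_force: [0.1, -0.7, -1.5]
opening: 0.0357
```

```bash
python3 - <<'E'
from h import *
s=vision.capture('side');o=bot.get_obs();print(o['position'],o['ft_force'],o['ee_rot'],o['time_s'])
overlay('side',s,.0467,.003,.03,(175,185,325,320),5,'pics/s4.png')
d=(np.array([.483,-.311])-o['position'][:2]);print(d)
E
```

```text
[0.54395875 0.17227217 0.16712953] [ 0.26543726 -0.31643511 -3.01664045] [-3.14152546e+00 -7.23699848e-04  1.09798037e-01] 24.2
[-0.06095875 -0.48327217]
```

View pics/s4.png

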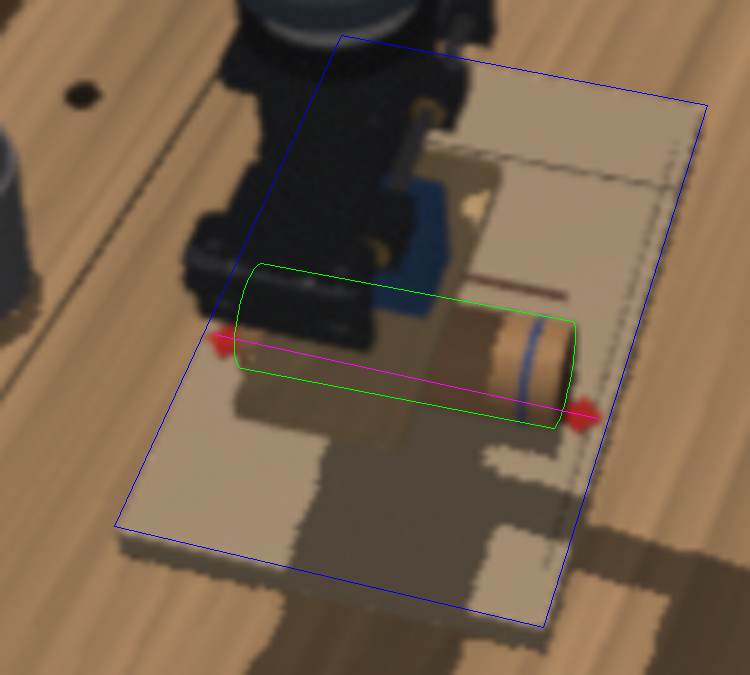

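Call:
{"fn": "drive_tool", "kwargs": {
  "steps": [
    {"dp": [-6,25,-5],"roll": -0.05},
    {"dp": [-18,75,-5],"roll": -0.17},
    {"dp": [-32,130,-5],"roll": -0.32},
    {"dp": [-45,185,-5],"roll": -0.47},
    {"dp": [-58,240,-5],"roll": -0.62},
    {"dp": [-72,300,-5],"roll": -0.77},
    {"dp": [-86,360,-5],"roll": -0.92},
    {"dp": [-98,415,-5],"roll": -1.05},
    {"dp": [-108,455,-5],"roll": -1.14},
    {"dp": [-111,475,-5],"roll": -1.16}
  ]
}}

```text
time_s: 25.45
position: [0.4842, -0.3139, 0.17]
ee_rot: [-3.139, -0.001, 1.269]
ft_force: [-0.2, 0.2, -2.7]
opening: 0.0361
```

Call:
{"fn": "drive_tool", "kwargs": {
  "steps": [
    {"dp": [0,0,0],"roll": 0},
    {"dp": [0,0,0],"roll": 0}
  ]
}}

```text
time_s: 25.7
position: [0.4852, -0.3107, 0.1707]
ee_rot: [-3.14, -0.001, 1.27]
ft_force: [-0.2, 0.2, -1.6]
opening: 0.0358
```

Call:
{"fn": "drive_tool", "kwargs": {
  "steps": [
    {"dp": [0,0,40],"roll": 0},
    {"dp": [0,0,80],"roll": 0},
    {"dp": [0,0,115],"roll": 0},
    {"dp": [0,0,133],"roll": 0},
    {"dp": [0,0,141],"roll": 0},
    {"dp": [0,0,141],"roll": 0},
    {"dp": [0,0,141],"roll": 0}
  ]
}}

```text
time_s: 26.58
position: [0.4865, -0.3128, 0.0322]
ee_rot: [3.139, 0.001, 1.27]
ft_force: [0.1, 0.2, -1.9]
opening: 0.0358
```

Call:
{"fn": "drive_tool", "kwargs": {
  "steps": [
    {"dp": [0,0,1],"roll": 0},
    {"dp": [0,0,2],"roll": 0},
    {"dp": [0,0,2],"roll": 0}
  ]
}}

```text
time_s: 26.95
position: [0.4856, -0.3122, 0.0289]
ee_rot: [3.142, 0.0, 1.27]
ft_force: [0.2, 0.3, -3.5]
opening: 0.0354
```

Call:
{"fn": "drive_tool", "kwargs": {
  "steps": [
    {"dp": [0,0,1],"roll": 0},
    {"dp": [0,0,1.5],"roll": 0},
    {"dp": [0,0,1.5],"roll": 0}
  ]
}}

```text
time_s: 27.32
position: [0.4856, -0.312, 0.0272]
ee_rot: [-3.141, -0.0, 1.27]
ft_force: [0.6, 0.6, -2.2]
opening: 0.036
```

Call:
{"fn": "drive_tool", "kwargs": {
  "steps": [
    {"dp": [0,0,0.7],"roll": 0},
    {"dp": [0,0,1.4],"roll": 0},
    {"dp": [0,0,1.4],"roll": 0}
  ]
}}

```text
time_s: 27.7
position: [0.4856, -0.312, 0.0258]
ee_rot: [-3.141, -0.0, 1.27]
ft_force: [0.1, -0.2, -2.0]
opening: 0.0358
```

Call:
{"fn": "drive_tool", "kwargs": {
  "steps": [
    {"dp": [0,0,0.4],"roll": 0},
    {"dp": [0,0,0.8],"roll": 0},
    {"dp": [0,0,0.8],"roll": 0}
  ]
}}

```text
time_s: 28.08
position: [0.4857, -0.3121, 0.0252]
ee_rot: [3.142, 0.0, 1.27]
ft_force: [-0.7, 0.2, -1.2]
opening: 0.0359
```

Contact is just starting, so I'll settle and open the fingers, then rise.

Call:
{"fn": "drive_tool", "kwargs": {
  "steps": [
    {"dp": [0,0,0.4],"roll": 0},
    {"dp": [0,0,0.4],"roll": 0},
    {"dp": [0,0,0.4],"roll": 0}
  ]
}}

```text
time_s: 28.45
position: [0.4857, -0.3121, 0.0252]
ee_rot: [-3.142, 0.0, 1.27]
ft_force: [-2.8, 3.1, 5.9]
opening: 0.0363
```

Call:
{"fn": "drive_tool", "kwargs": {
  "gripper": 88,
  "steps": [
    {"dp": [0,0,-0.5],"roll": 0},
    {"dp": [0,0,-0.5],"roll": 0},
    {"dp": [0,0,-0.5],"roll": 0},
    {"dp": [0,0,-0.5],"roll": 0},
    {"dp": [0,0,-0.5],"roll": 0},
    {"dp": [0,0,-0.5],"roll": 0},
    {"dp": [0,0,-0.5],"roll": 0},
    {"dp": [0,0,-0.5],"roll": 0}
  ]
}}

```text
time_s: 29.45
position: [0.4857, -0.3121, 0.0252]
ee_rot: [3.142, 0.0, 1.27]
ft_force: [-0.0, 0.3, 0.6]
opening: 0.0881
```

Call:
{"fn": "drive_tool", "kwargs": {
  "steps": [
    {"dp": [0,0,-10],"roll": 0},
    {"dp": [0,0,-40],"roll": 0},
    {"dp": [0,0,-90],"roll": 0},
    {"dp": [0,0,-140],"roll": 0},
    {"dp": [-50,0,-170],"roll": 0},
    {"dp": [-110,0,-180],"roll": 0},
    {"dp": [-170,0,-180],"roll": 0},
    {"dp": [-200,0,-180],"roll": 0},
    {"dp": [-200,0,-180],"roll": 0}
  ]
}}

```text
time_s: 30.58
position: [0.4251, -0.5051, 0.2056]
ee_rot: [3.141, 0.001, 1.267]
ft_force: [0.8, -0.5, -0.1]
opening: 0.0883
```

```bash
python3 - <<'E'
from h import *
t=vision.capture('top');s=vision.capture('side');o=bot.get_obs();print(o['position'],o['ft_force'],o['time_s'],o['opening'])
overlay('top',t,.0467,.003,.03,(160,120,400,280),3.3,'pics/t5.png')
overlay('side',s,.0467,.003,.03,(175,120,415,320),3.3,'pics/s5.png')
a=cv2.imread('pics/t5.png');b=cv2.imread('pics/s5.png');w=a.shape[1]
cv2.imwrite('pics/f.png',np.hstack([cv2.resize(a,None,fx=.5,fy=.5,interpolation=cv2.INTER_AREA),np.zeros((0,0,3),np.uint8)]) if 0 else cv2.resize(np.vstack([a,b]),None,fx=.505,fy=.505,interpolation=cv2.INTER_AREA))
E
```

```text
[ 0.42640204 -0.50254708  0.2053365 ] [-0.21924675  0.17574371 -0.63985152] 30.675 0.08819070752481009
```

View pics/f.png

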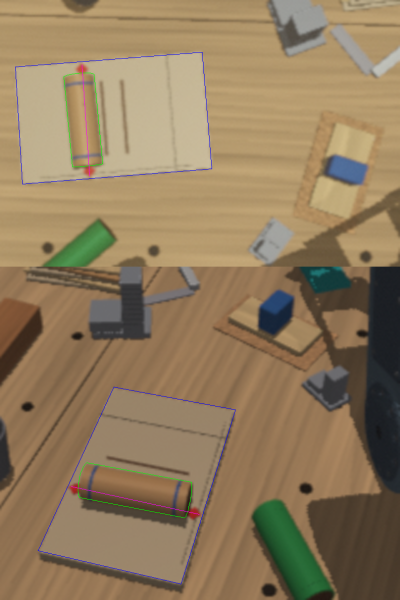

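```bash
python3 -c "
from bench import workorder
print(workorder.hand_in())"
```

```text
the job is handed in; nothing more can be done
None
```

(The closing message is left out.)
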